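# Top up the reagent dock

### The arm

A 6-joint arm with a two-finger parallel gripper is mounted at the origin on the work surface. World frame = base frame: x ahead of the robot, y to its left, z up, the work surface at z = 0. Lengths are in m, angles in rad, forces in N, time in s.
With the tool pointing down it reaches from about 0.3 to 0.875 m from the base axis. Payload 6.4 kg.
Tool frame: the origin (TCP) lies at the very end of the fingers, on their centre line; the grasp point (between the pads) lies 19 mm behind it; z points along the fingers, y is the line along which they close (so a half turn about z gives the same grasp; the last joint's range is limited). The gripper opens to 88 mm and grips with 3 to 60 N. Pads are 18 mm wide; open, the fingers measure 123 mm over their backs; the gripper's body (75 mm by 187 mm) begins 45 mm behind the grasp point.
Start: joints at [0.898, 0.181, 1.607, -0, 1.354, -0.206], TCP at [0.259, 0.514, 0.239] pointing down, gripper open.
Joint ranges: [-2.99, 2.99], [-0.89, 2.07], [0.3, 2.58], [-1.14, 4.28], [0, 2.63], [-3.12, 3.12]. Speed limits (rad/s): [2.57, 2.57, 3.01, 3.14, 3.14, 3.14].

### API

Orientations are given as a unit quaternion [x, y, z, w].
In Python, from rig import manip, cams gives the robot as it stands. The module is installed in compiled form; this text tells all that it offers. Calls block until the motion is done:
- manip.move_pose(position, orientation): joint-space move of the TCP to a pose.
- manip.servo_line(position, max_speed=0.15, orientation=None, until_force=None): straight line of the TCP; orientation=None keeps the orientation; max_speed is the mean speed in m/s. With until_force (N) it stops when the force on the tool has changed by that much, and returns True; else False.
- manip.move_j(angles): joint-space move.
- manip.set_gripper(opening): finger opening in m; the grip force is fixed at half the most; returns when the fingers have stopped.
- manip.wait(seconds).
- manip.solve_ik(position, orientation): joint angles nearest the present ones, or None.
- cams.get_image(name): name is "side" or "top" or "wrist"; returns a dict with "image" (420x560x3 uint8, blue, green, red), "intrinsics" (3x3 intrinsics, pixels), "extrinsics" (4x4, takes a point from world to camera coordinates); the wrist camera has in their place "T_tool_cam" (4x4, takes a point from camera to tool coordinates, whose origin is the TCP and whose axes are the flange's). Camera axes: x right, y up, looking along -z (the intrinsics and any distortion apply to the point x, -y, -z); pixel columns grow to the right and rows downward; lengths in m; the calibration is good to about 2 mm. A picture is of the moment at which its call begins: read the wrist's pose just before it. There is no depth.
A pose or a line that the arm cannot do raises manip.IKError and nothing moves.
- manip.finish_job(): hands the job in; it is judged then, once.
Readings, each from a call of its own:
- manip.read_time_s(): time.
- manip.read_joint_positions(): joint angles.
- manip.read_qvel(): joint speeds.
- manip.read_joint_efforts(): joint torques, N m.
- manip.read_ee_pos(): TCP position.
- manip.read_tool_rot(): TCP orientation.
- manip.read_wrist_force(): force on the tool from outside, world axes, zero at the start.
- manip.read_moment(): the same for the moment, N m.
- manip.read_opening(): finger opening in m.
- manip.read_gripper_force(): force on a finger pad.
Only numpy, scipy, OpenCV 4.12 (cv2) and the standard library are available. Lean on these libraries where they do the work, as an engineer would, in place of code of your own. Each camera call takes 0.05 s, during which the arm holds its last target. There are 200 camera calls.

### The job

Two of the dock's five bays are empty: slide the two spare reagent packs along the bench, without lifting or tipping them, and push one into each empty bay until it is fully home against the stop. Leave the packs already loaded, and everything else on the bench, where they are.

Things in the scene. Friction and masses are not known exactly. Their poses are not given: they have to be found in the camera images.
- dock: Grey dock fixed on the bench, 258 mm wide (y), walls 40 mm high: 5 lanes (bays) 50 mm apart, 80 mm long, open above and at the mouths (-x, robot side); the bench is their floor. A bar crosses all lanes 34 to 46 mm inside the mouths, 54 to 60 mm up; packs slide under it. Origin: bench level, mid-width, 45 mm inside the mouths; x points into the lanes, z up. Yaw within 11 degrees of 0.
- bay1 (a point): Bay 1 of 5 (1 at the dock's +y end), empty or filled: where a pack's origin is when fully home, far end on the solid stop. Axes as the dock's. The mouth is 38 mm from it along -x, so a pack that is home sticks out 4 mm. Lane 42 mm wide between walls 8 mm thick, their noses tapered to about 2.5 mm over the first 12 mm.
- bay2 (a point): Bay 2 of 5 (1 at the dock's +y end), empty or filled: where a pack's origin is when fully home, far end on the solid stop. Axes as the dock's. The mouth is 38 mm from it along -x, so a pack that is home sticks out 4 mm. Lane 42 mm wide between walls 8 mm thick, their noses tapered to about 2.5 mm over the first 12 mm.
- bay3 (a point): Bay 3 of 5 (1 at the dock's +y end), empty or filled: where a pack's origin is when fully home, far end on the solid stop. Axes as the dock's. The mouth is 38 mm from it along -x, so a pack that is home sticks out 4 mm. Lane 42 mm wide between walls 8 mm thick, their noses tapered to about 2.5 mm over the first 12 mm.
- bay4 (a point): Bay 4 of 5 (1 at the dock's +y end), empty or filled: where a pack's origin is when fully home, far end on the solid stop. Axes as the dock's. The mouth is 38 mm from it along -x, so a pack that is home sticks out 4 mm. Lane 42 mm wide between walls 8 mm thick, their noses tapered to about 2.5 mm over the first 12 mm.
- bay5 (a point): Bay 5 of 5 (1 at the dock's +y end), empty or filled: where a pack's origin is when fully home, far end on the solid stop. Axes as the dock's. The mouth is 38 mm from it along -x, so a pack that is home sticks out 4 mm. Lane 42 mm wide between walls 8 mm thick, their noses tapered to about 2.5 mm over the first 12 mm.
- spare1: White reagent pack: box 84 mm long (x), 38 wide (y), 42 high, two flat grey caps on top (24 mm across, 6 high, 22 either side of the middle), 48 mm high in all; 0.13 to 0.25 kg; same end for end. Origin: centre of the underside, z up. A spare: starts on the open bench, nearer the robot than the dock and to one side, its long side within 30 degrees of x.
- spare2: White reagent pack: box 84 mm long (x), 38 wide (y), 42 high, two flat grey caps on top (24 mm across, 6 high, 22 either side of the middle), 48 mm high in all; 0.13 to 0.25 kg; same end for end. Origin: centre of the underside, z up. A spare: starts on the open bench, nearer the robot than the dock and to one side, its long side within 30 degrees of x.
- loaded1: White reagent pack: box 84 mm long (x), 38 wide (y), 42 high, two flat grey caps on top (24 mm across, 6 high, 22 either side of the middle), 48 mm high in all; 0.13 to 0.25 kg; same end for end. Origin: centre of the underside, z up. Already loaded: stands home in one of the five bays; which bays are filled differs each time.
- loaded2: White reagent pack: box 84 mm long (x), 38 wide (y), 42 high, two flat grey caps on top (24 mm across, 6 high, 22 either side of the middle), 48 mm high in all; 0.13 to 0.25 kg; same end for end. Origin: centre of the underside, z up. Already loaded: stands home in one of the five bays; which bays are filled differs each time.
- loaded3: White reagent pack: box 84 mm long (x), 38 wide (y), 42 high, two flat grey caps on top (24 mm across, 6 high, 22 either side of the middle), 48 mm high in all; 0.13 to 0.25 kg; same end for end. Origin: centre of the underside, z up. Already loaded: stands home in one of the five bays; which bays are filled differs each time.
- wide_pack: Bystander: larger white pack of another kind, 74 x 70 x 42 mm with one big cap; fits no bay. Origin: centre of its underside.
- dish: Bystander: lidded clear flat dish, 92 mm across, 18 mm high. Origin: centre of its underside.
- bottle: Bystander: amber bottle, 52 mm across, 95 mm high. Origin: centre of its underside.
- jar: Bystander: white screw jar, 60 mm across, 62 mm high. Origin: centre of its underside.
- tube_rack: Bystander: white rack with capped tubes, 150 x 60 mm, 98 mm high. Origin: centre of its underside.
There are look-alikes about, which are no part of the job. What is shaped like the spare2 but blue is not meant.

How it is judged:
By the outcome, as a careful person would: the job done as asked, in the order asked, and still so for the second after the job is handed in, with the robot touching nothing.
It also fails if it takes over 59 s, if anything falls off the work surface, if the arm or the gripper's body presses on something with over 40 N, if the wrist force passes 120 N, or if a joint passes its speed limit or range.

## Working session

There is one attempt and no reset: what is moved stays moved. The work goes in short steps, each a Python script; the robot and the scene stay as the last script left them, time stands still between calls to the robot, and variables do not carry over. Pictures are saved under pics/ and viewed, at most 10 in all, crops included, and the job is handed in when it is done.

```bash
mkdir -p pics
python3 - <<'E'
from rig import manip, cams
import cv2,numpy as np
for n in ["top","side"]:
    d=cams.get_image(n); cv2.imwrite(f"pics/{n}0.png",d["image"])
    np.savez(f"{n}0.npz",**d)
    print(n,{k:v for k,v in d.items() if k!="image"})
d=cams.get_image("wrist"); print(d.keys(),d["T_tool_cam"])
print(manip.read_tool_rot(),manip.read_time_s())
E
```

```text
top {'intrinsics': array([[462.54843851,   0.        , 282.36284833],
       [  0.        , 462.54843851, 213.21226109],
       [  0.        ,   0.        ,   1.        ]]), 'extrinsics': array([[ 5.87521907e-03, -9.99978926e-01,  2.76224437e-03,
        -6.53693066e-04],
       [ 9.98986140e-01,  5.99263498e-03,  4.46181609e-02,
        -5.15687429e-01],
       [-4.46337738e-02,  2.49730237e-03,  9.99000295e-01,
        -1.33756248e+00],
       [ 0.00000000e+00,  0.00000000e+00,  0.00000000e+00,
         1.00000000e+00]])}
side {'intrinsics': array([[399.07076958,   0.        , 269.92711194],
       [  0.        , 399.07076958, 214.66030366],
       [  0.        ,   0.        ,   1.        ]]), 'extrinsics': array([[-0.99937515, -0.03359215, -0.01099483,  0.53458687],
       [ 0.01737699, -0.73782434,  0.67476906, -0.05615578],
       [-0.0307792 ,  0.67415637,  0.73794703, -1.20434846],
       [ 0.        ,  0.        ,  0.        ,  1.        ]])}
dict_keys(['image', 'intrinsics', 'T_tool_cam']) [[-4.94194021e-04  9.47440355e-01  3.19932072e-01  8.34501603e-02]
 [ 9.99999568e-01  2.16225946e-04  9.04356413e-04  1.13972670e-03]
 [ 7.87646145e-04  3.19932380e-01 -9.47440052e-01 -1.46107107e-01]
 [ 0.00000000e+00  0.00000000e+00  0.00000000e+00  1.00000000e+00]]
[ 2.31287467e-01  9.72885232e-01 -5.92801577e-04 -2.85959965e-04] 0.15
```

View pics/top0.png

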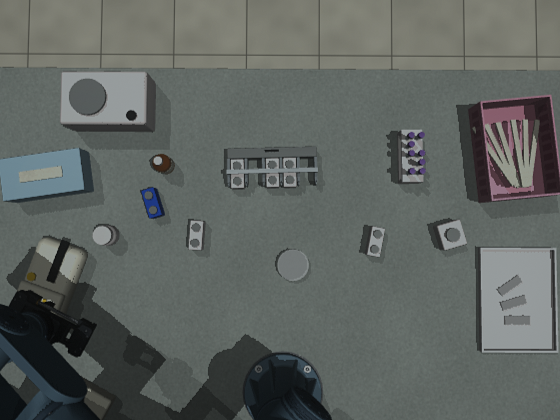

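View pics/side0.png

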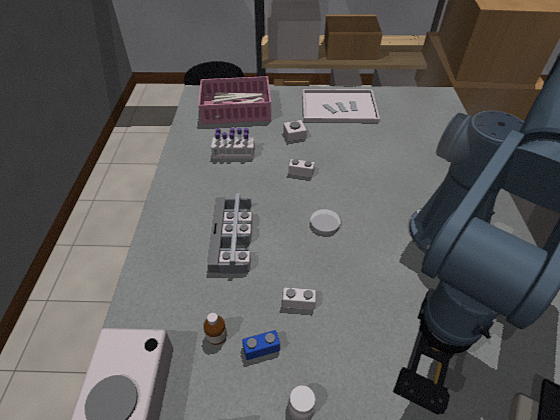

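The top view shows the dock at about (271,167). Bays 1, 3 and 4 are filled (columns 237, 272, 289), and bays 2 and 5 are empty (254, 306).

Candidates for the spares:
- **Fit:** the small white two-cap packs at (196,235) and (376,241) match the description.
- **Don't fit:** the pack at (152,202) is blue, and the one at (451,235) is the wide single-cap pack.

Next I'll move the wrist camera over each to confirm and measure from two places.

```bash
cat > h.py <<'E'
from rig import manip, cams
import cv2,numpy as np
from scipy.spatial.transform import Rotation as R
def Q(yaw):  # tool down, tool x along -(cos,sin)(yaw), tool y = world y turned by yaw
    return (R.from_euler('z',yaw)*R.from_quat([0,1,0,0])).as_quat()
def ray(d,uv):
    """camera centre, world directions for pixels"""
    E=d["extrinsics"]; uv=np.atleast_2d(uv).astype(float); K=d["intrinsics"]
    c=np.c_[(uv[:,0]-K[0,2])/K[0,0],-(uv[:,1]-K[1,2])/K[1,1],-np.ones(len(uv))]
    return -E[:3,:3].T@E[:3,3], c@E[:3,:3]
def plane(d,uv,z):
    C,r=ray(d,uv); return C+r*((z-C[2])/r[:,2])[:,None]
def tri(d1,p1,d2,p2):
    A=np.zeros((3,3));b=np.zeros(3)
    for d,p in((d1,p1),(d2,p2)):
        C,r=ray(d,p); r=r[0]/np.linalg.norm(r[0]); M=np.eye(3)-np.outer(r,r); A+=M;b+=M@C
    return np.linalg.solve(A,b)
def wrist(name):
    p=np.array(manip.read_ee_pos()); q=manip.read_tool_rot()
    d=cams.get_image("wrist"); T=np.eye(4);T[:3,:3]=R.from_quat(q).as_matrix();T[:3,3]=p
    d["extrinsics"]=np.linalg.inv(T@d["T_tool_cam"])
    cv2.imwrite(f"pics/{name}.png",d["image"]); np.savez(f"{name}.npz",**d); return d
def load(n): return dict(np.load(f"{n}.npz"))
E
python3 - <<'E'
from h import *
d=load("top0")
P=plane(d,[[196,235],[271,167],[376,241]],.045); print(P)
for n,p,dy in(("s1",P[0],0.0),("s1b",P[0],-.08),("dk",P[1],.04),("dkb",P[1],-.04),("s2b",P[2],.08),("s2",P[2],0.)):
    manip.move_pose([p[0],p[1]+dy,.25],Q(0)); w=wrist(n)
print(w["intrinsics"],manip.read_time_s(), manip.read_joint_positions())
v=np.hstack([cv2.resize(load(n)["image"],(400,300)) for n in("s1","s2")])
v2=np.hstack([cv2.resize(load(n)["image"],(400,300)) for n in("dk","dkb")])
cv2.imwrite("pics/all.png",np.vstack([v,v2]))
E
```

```text
[[ 0.45085048  0.24711059  0.045     ]
 [ 0.64613472  0.03572768  0.045     ]
 [ 0.4368382  -0.26372106  0.045     ]]
[[296.76686255   0.         282.02096344]
 [  0.         296.76686255 205.4442605 ]
 [  0.           0.           1.        ]] 4.875 [-7.75018672e-01  2.61051620e-02  1.75386543e+00  4.76348576e-04
  1.36293070e+00 -2.34636208e+00]
```

View pics/all.png

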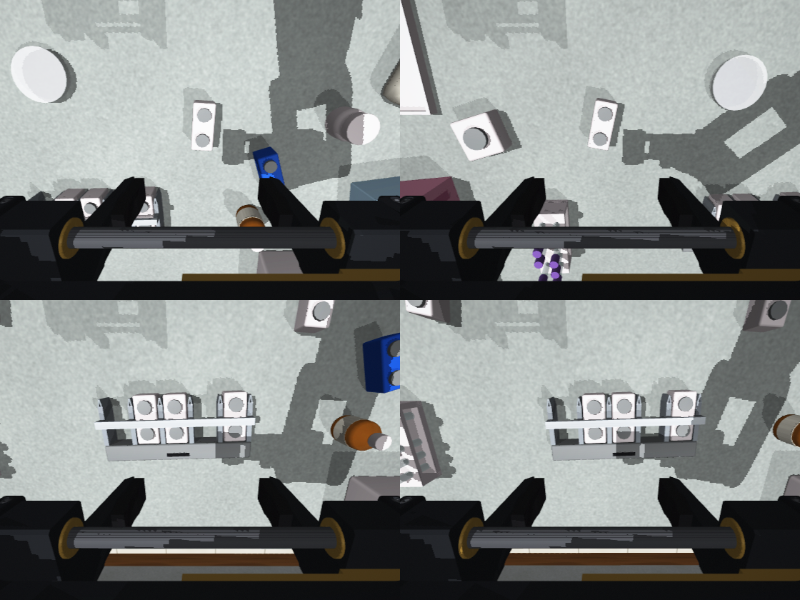

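The top row confirms both spares: white, narrow, two caps, at (203,125) in the left tile and (604,125) in the right one. In the dock tiles, bay 5 (far left) and bay 2 (between the single pack and the pair) are empty. Now I'll measure the caps and look at the dock enlarged.

```bash
cat >> h.py <<'E'
def caps(d,lo=170):
    """centres of holes of cap size in the white tops"""
    im=d["image"]; m=((im.min(2)>lo)*255).astype(np.uint8)
    cs,h=cv2.findContours(m,cv2.RETR_CCOMP,cv2.CHAIN_APPROX_NONE); o=[]
    for i,c in enumerate(cs):
        if h[0][i][3]>=0 and len(c)>=5 and 100<cv2.contourArea(c)<1500:
            e=cv2.fitEllipse(c); o.append([e[0][0],e[0][1],*e[1]])
    return np.array(o)
E
python3 - <<'E'
from h import *
np.set_printoptions(precision=4,suppress=True)
for n in("s1","s1b","dk","dkb","s2b","s2"):
    d=load(n)
    c=caps(d)
    if len(c): print(n,'\n',np.c_[c,plane(d,c[:,:2],.045)[:,:2]])
a=[cv2.resize(load(n)["image"][110:240,x0:x0+266],(798,390),interpolation=cv2.INTER_CUBIC)[:295] for n,x0 in(("dk",110),("dkb",180))]
cv2.imwrite("pics/dkz.png",np.vstack(a))
E
```

```text
s1 
 [[286.9108 171.57    51.4241  68.4835   0.443    0.2543]
 [ 65.3231 104.8099  68.152   87.1189   0.3669   0.0056]]
s1b 
 [[257.7426 287.9911  16.634   18.6497   0.6064   0.1344]
 [121.6664 102.6562  76.0651  97.5903   0.3648  -0.0111]
 [113.9307  32.8757  10.1841  18.7523   0.2959  -0.0072]
 [219.6586  41.6303  26.5164  38.2947   0.3042   0.1027]
 [218.4755  16.8763  10.9161  16.7358   0.2816   0.103 ]
 [199.7487  13.0171  14.2657  16.8117   0.2781   0.084 ]]
dk 
 [[510.9947 218.7302  11.5148  22.2776   0.6978   0.3678]
 [248.2109 216.0976   7.8942  42.3095   0.6946   0.0353]
 [173.6415 220.3462  13.6307  74.1985   0.7004  -0.0595]
 [350.4954 152.3724  28.1002  40.7967   0.6144   0.1585]
 [185.746  118.7113  11.3115  30.9188   0.5765  -0.0314]]
dkb 
 [[399.2934 143.8904  18.4768  22.0007   0.6057   0.1337]]
s2b 
 [[215.0266 193.4401  19.4431  21.9066   0.458   -0.2652]
 [ 41.8137 192.6663  31.7961  41.647    0.4572  -0.4789]
 [220.7749 158.7792  18.7847  21.7495   0.4152  -0.2553]
 [407.9973 113.3086  81.3824  86.4281   0.3635  -0.0402]]
s2 
 [[280.0641 193.8255  19.2887  21.0552   0.4575  -0.2656]
 [106.9774 193.8099  32.0663  39.6442   0.4572  -0.4785]
 [288.0664 159.5798  19.8687  20.6475   0.4152  -0.256 ]
 [475.0408 116.3403  85.158   94.4441   0.3663  -0.0445]]
```

View pics/dkz.png

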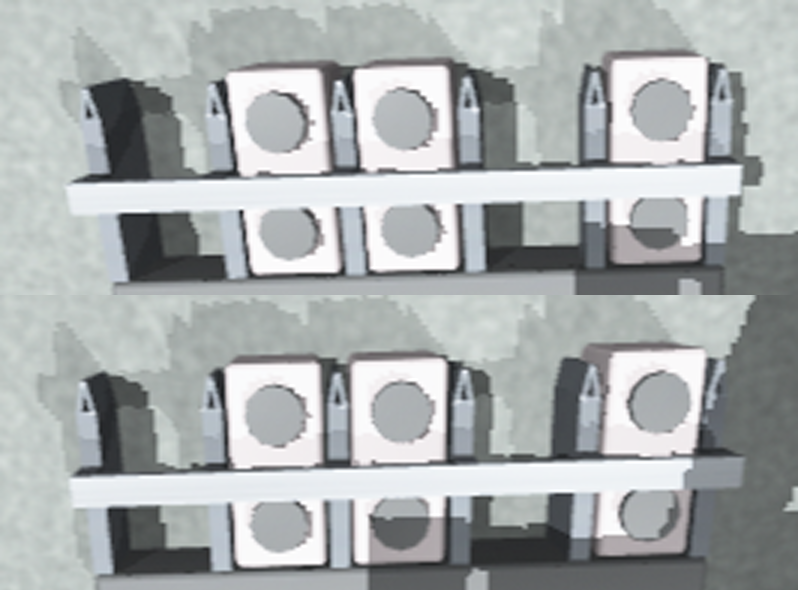

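The enlarged dock shows six bright nose tips, at columns 88, 215, 341, 470, 595 and 721 in the upper tile. Bays 5 and 2 are clear. I'll fit the dock from the tips in both views and redo the caps with a tighter threshold.

Run:
```python
from h import *
np.set_printoptions(precision=4,suppress=True)
A=np.array([(88,88),(215,84),(341,81),(470,77),(595,71),(721,68)])/3+[110,110]
B=(np.array([(86,381),(212,374),(337,371),(464,370),(590,366),(716,360)])-[0,295])/3+[180,110]
a,b=load("dk"),load("dkb")
T=np.array([tri(a,p,b,q) for p,q in zip(A,B)]); print("tips",T)
for d,p in((a,A),(b,B)):
    W=plane(d,p,.04); k=np.arange(6)-2.5   # from bay5 side (-y) to +y
    print(W[:,:2].tolist(),"mean",W.mean(0)[:2],"yaw from tips",np.arctan2(-np.polyfit(k,W[:,0],1)[0],np.polyfit(k,W[:,1],1)[0]), np.polyfit(k,W[:,1],1))
for n in("s1","s1b","dk","dkb","s2b","s2"):
    d=load(n)
    for lo in(195,210,225):
        c=caps(d,lo); c=[x for x in c if 15<x[2]<=x[3]<28 and x[2]/x[3]>.8]
        if c: c=np.array(c); print(n,lo,'\n',np.c_[c,plane(d,c[:,:2],.045)[:,:2]])
```

```text
tips [[ 0.6    -0.09    0.04  ]
 [ 0.5981 -0.0405  0.0385]
 [ 0.5971  0.0088  0.0367]
 [ 0.5965  0.0596  0.0332]
 [ 0.5944  0.1091  0.035 ]
 [ 0.5927  0.159   0.0346]]
[[0.6000978583216193, -0.08998063569804371], [0.5985213893026229, -0.039993251808928695], [0.5973327279104835, 0.00943503899714257], [0.5957636346172865, 0.05993394992513831], [0.5934390043856945, 0.10870484727982345], [0.5922614094581561, 0.1577411150149416]] mean [0.5962 0.0343] yaw from tips 0.03226083488985758 [0.0496 0.0343]
[[0.5999528869324482, -0.08998574878795995], [0.5973254854957288, -0.04033945530725844], [0.5962407423288228, 0.008679007163444965], [0.5959244191841081, 0.05841198211392514], [0.5944616770066125, 0.10759568983040092], [0.5922426309320604, 0.1565230935659744]] mean [0.596  0.0335] yaw from tips 0.02748829862040284 [0.0493 0.0335]
s1 195 
 [[283.4254 196.1075  19.6103  20.806    0.4738   0.2502]
 [ 21.2929 188.2272  18.1066  22.6189   0.4637  -0.071 ]
 [286.106  160.7924  20.787   21.6434   0.43     0.2533]]
s1 210 
 [[283.393  196.1179  19.8345  20.8838   0.4739   0.2501]
 [285.9766 160.8329  
[... 2640 characters left out ...]
7   0.4579  -0.2655]
 [219.6074 158.6932  20.859   23.2588   0.4151  -0.2567]]
s2b 210 
 [[214.6599 193.4156  20.1478  22.5304   0.458   -0.2657]
 [219.3759 158.7239  21.0354  23.6087   0.4151  -0.257 ]]
s2b 225 
 [[214.6647 193.3736  20.6297  23.4279   0.4579  -0.2657]
 [219.3265 158.6058  21.2117  23.8753   0.415   -0.257 ]]
s2 195 
 [[279.951  194.1476  19.9109  21.5179   0.4579  -0.2657]
 [287.0972 159.3912  21.251   22.511    0.415   -0.2571]]
s2 210 
 [[279.8014 194.0901  20.1057  21.8744   0.4578  -0.2659]
 [286.9589 159.2915  21.4959  22.7481   0.4149  -0.2573]]
s2 225 
 [[279.6551 194.11    20.4598  22.3339   0.4578  -0.2661]
 [286.8775 159.1827  21.7157  23.0905   0.4147  -0.2574]]
```

The two views agree on heights and the fit is consistent:
- **Dock:** yaw about 0.032, bay 2 home at (0.6314, 0.0847), bay 5 home at (0.6362, -0.0653).
- **Spare 1:** (0.452, 0.2515), yaw -0.066.
- **Spare 2:** (0.4364, -0.2615), yaw -0.20.

I'll grip spare 1 near its rear end and slide it to just outside bay 2.

```bash
cat >> h.py <<'E'
YD=.032; U=np.array([np.cos(YD),np.sin(YD)]); Z=.008
HOME={2:np.array([.6314,.0847]),5:np.array([.6362,-.0653])}
SP={2:(np.array([.452,.2515]),-.066),5:(np.array([.4364,-.2615]),-.2)}
def p3(xy,z=Z): return [xy[0],xy[1],z]
def stage(b):
    c,yaw=SP[b]; g=c-.030*np.array([np.cos(yaw),np.sin(yaw)])
    manip.set_gripper(.088); manip.move_pose(p3(g,.12),Q(yaw))
    print("down hit",manip.servo_line(p3(g),.12,until_force=8))
    manip.set_gripper(0); print("opening",manip.read_opening())
    s=HOME[b]-(.110+.030)*U
    manip.servo_line(p3(s),.10,orientation=Q(YD))
    print("at",manip.read_ee_pos(),"F",manip.read_wrist_force(),"t",manip.read_time_s())
    d=wrist(f"st{b}"); c=caps(d,210); c=np.array([x for x in c if 15<x[2]<=x[3]<32 and x[2]/x[3]>.75])
    if len(c): print(np.round(np.c_[c[:,:2],plane(d,c[:,:2],.045)[:,:2]],4))
E
python3 -c "
from h import *
stage(2)"
```

```text
down hit False
opening 0.03745535379181094
at [0.49146184 0.0801694  0.00800441] F [-0.45693037 -1.95216818  1.14888068] t 10.925
```

View pics/st2.png

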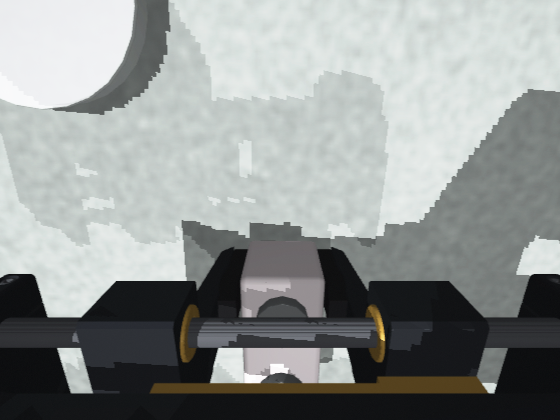

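The wrist view shows the pack held squarely at (283,320), with the dock hidden behind the gripper. I'll insert with a force guard and check with the top camera.

```bash
cat >> h.py <<'E'
def insert(b):
    m=HOME[b]-.038*U
    hit=manip.servo_line(p3(m-.020*U),.05,until_force=15)
    print("insert hit",hit,manip.read_ee_pos(),"want",m-.020*U,manip.read_wrist_force()); return hit
def push(b):
    m=HOME[b]-.038*U
    manip.set_gripper(.060); e=manip.read_ee_pos()
    manip.servo_line([e[0],e[1],.10],.2)
    s=m-.065*U; manip.servo_line(p3(s,.10),.2); manip.set_gripper(0)
    manip.servo_line(p3(s,.010),.15)
    print("push hit",manip.servo_line(p3(m-.008*U,.010),.04,until_force=12))
    e=np.array(manip.read_ee_pos()); print("tcp to mouth",(e[:2]-m)@U,manip.read_wrist_force())
    manip.servo_line(p3(m-.05*U,.010),.15); manip.servo_line(p3(m-.05*U,.15),.25)
    print("t",manip.read_time_s())
E
python3 -c "
from h import *
if not insert(2): push(2)
d=cams.get_image('top'); cv2.imwrite('pics/top1.png',cv2.resize(d['image'][120:270,180:330],(750,600)[:1]+(750,) if 0 else (600,600),interpolation=cv2.INTER_CUBIC))
"
```

```text
insert hit False [0.57342497 0.0828147  0.0080043 ] want [0.57342969 0.08284432] [-2.40803936 -0.70911119  3.10630569]
push hit True
tcp to mouth -0.014719906127044512 [ 0.3793687   0.44685901 -0.02651511]
t 18.2167
```

View pics/top1.png

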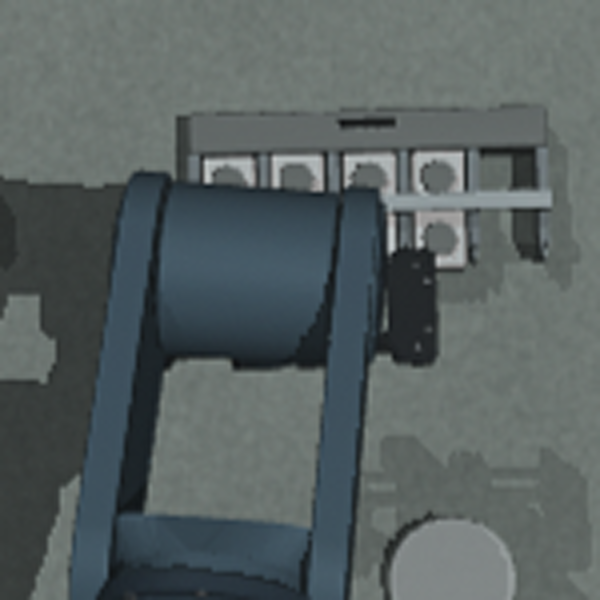

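The far cap of bay 2 is level with its neighbours' caps (row ~178), though the arm hides the near end. I'll do spare 2, then check both bays from the wrist camera.

Run:
```python
from h import *
np.set_printoptions(precision=4,suppress=True)
stage(5)
if not insert(5): push(5)
print(manip.read_time_s())
manip.move_pose([.646,.036+.04,.25],Q(0)); d=wrist("chk")
c=caps(d,210); c=np.array([x for x in c if 15<x[2]<=x[3]<28 and x[2]/x[3]>.75])
P=plane(d,c[:,:2],.045)[:,:2]-(HOME[2]); print(np.c_[c[:,:2],P@U,P@np.array([-U[1],U[0]])])
cv2.imwrite("pics/chkz.png",cv2.resize(d["image"][100:240,100:380],(800,400),interpolation=cv2.INTER_CUBIC))
```

```text
down hit False
opening 0.03788778807319312
at [ 0.4963 -0.0698  0.008 ] F [0.3351 1.5016 2.29  ] t 25.0583
[[490.8598  65.2952   0.3985  -0.0021]]
insert hit False [ 0.5784 -0.0671  0.008 ] want [ 0.5782 -0.0672] [-2.6304  0.144   4.4099]
push hit True
tcp to mouth -0.014933475114273011 [0.8493 0.1445 0.1181]
t 32.3417
32.3417
[[168.2562 190.158    0.0228  -0.1482]
 [208.0238 188.3941   0.0221  -0.0995]
 [248.5386 187.3366   0.0224  -0.0501]
 [162.4694 153.7274  -0.0215  -0.1482]
 [203.8088 151.5499  -0.0224  -0.0995]
 [246.1873 150.5347  -0.022   -0.0499]
 [290.1429 149.7015  -0.0213   0.0015]
 [331.9923 147.3612  -0.0224   0.0502]]
```

View pics/chkz.png

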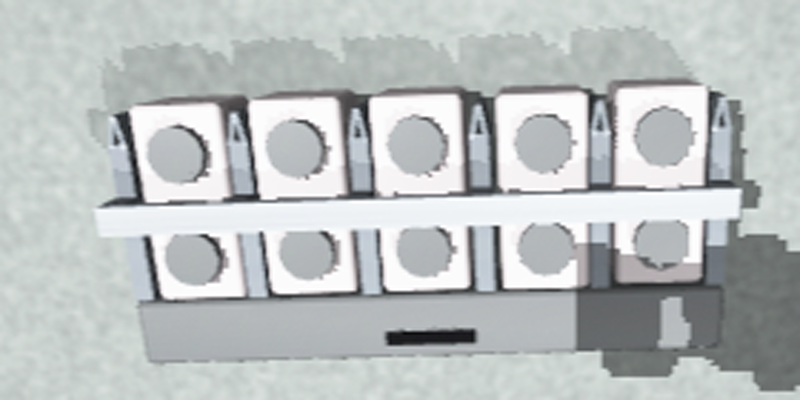

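All five packs are in line. The near caps of the two pushed packs, in bays 5 and 2, sit at -21.5 and -21.3 mm, against about -22.2 mm for the loaded ones. They are in at least as far as the packs already home, and both pushes ended on a firm stop. Handing in.

```bash
python3 -c "
from rig import manip
print(manip.finish_job(),manip.read_time_s())"
```

```text
the job is handed in; nothing more can be done
the job is handed in; nothing more can be done
```

The job is handed in at about 33 s of the 59 s limit: both spares were slid along the bench and pushed home into bays 2 and 5, level with the loaded packs in the last wrist view, and I didn't re-check the other bench items afterwards.

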